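# Set the roller gap of a flaking mill

### The arm

A 6-joint arm with a two-finger parallel gripper is mounted at the origin on a cart in front of the work surface, level with it; the furniture and walls round the work are solid. World frame = base frame: x ahead of the robot, y to its left, z up, the work surface at z = 0. Lengths are in m, angles in rad, forces in N, time in s.
With the tool pointing down it reaches from about 0.3 to 0.875 m from the base axis. Payload 6.4 kg.
Tool frame: the origin (TCP) lies midway between the tips of the shut fingers; the grasp point (between the pads) lies 19 mm behind it (ctrl.grasp_offset is the distance from the TCP to the grasp point, in m); z points along the fingers, y is the line along which they close (so a half turn about z gives the same grasp; the last joint's range is limited). The gripper opens to 85 mm and grips with 20 to 120 N. Pads are 22 mm wide; open, the fingers measure 114 mm over their backs; the gripper's body (76 mm by 85 mm) begins 54 mm behind the grasp point. The pads swing forward as they close: fully open they stand 13 mm farther back than shut.
Start: joints at [0.935, 0.181, 1.607, -0, 1.354, -0.206], TCP at [0.24, 0.523, 0.231] pointing down, gripper open.
Joint ranges: [-2.99, 2.99], [-0.89, 2.07], [0.3, 2.58], [-1.14, 4.28], [0, 2.63], [-3.12, 3.12]. Speed limits (rad/s): [2.57, 2.57, 3.01, 3.14, 3.14, 3.14].

### API

Orientations are given as a unit quaternion [w, x, y, z].
In Python, from bench import ctrl gives the robot as it stands.
- The arm moves only by the shell command python3 -m handwheel 'ROWS'. ROWS is JSON, a list of rows, each a list of 7 numbers: the turn, a rotation vector about the tool's x, y, z as a fraction of full scale, then the shift along the tool's x, y, z as a fraction of full scale, then the opening, from 0 (shut) to 1 (fully open). In form: [[rx, ry, rz, x, y, z, jaw], ...]. A call has exactly 8 rows; each row shifts and turns the commanded pose from where the row before left it, along the tool's axes as they then stand; what a row does not reach is not made up. Full scale, the value 1, is 300 mm for a shift and pi rad for a turn. A row lasts 1/10 s, in which the tool goes at most 50 mm and 8.59 degrees, less where a joint would pass 70% of its speed; a pose out of reach is approached as far as the arm can. A call with a number of a shift or a turn outside -1 to 1 is refused whole. A call with a gripper value outside its range is refused whole. The fingers move at their own pace and stop on an object; the grip force is fixed at half the most. Time passes only in rows, so rows that do not move let the fingers close, or fill a call up. It gives the time, the measured TCP pose, the force, the opening and the grip force at its end, in the units of the state.
- ctrl.get_obs(): the state, without advancing time (a new reading comes with each control period).
- ctrl.camera(name): name is "scene" or "top" or "wrist"; returns the picture (384x512x3 uint8, blue, green, red); there is no depth.
- ctrl.camera_model(name): a dict with "camera_matrix" (3x3 intrinsics, pixels), "cam_to_world" (4x4, takes a point from camera to world coordinates). Camera axes: x right, y up, looking along -z (the intrinsics and any distortion apply to the point x, -y, -z); pixel columns grow to the right and rows downward; lengths in m; the calibration is good to about 2 mm. A picture is of the moment at which its call begins: read the wrist's pose just before it. camera_model takes no time and is no camera call; for the wrist camera it gives the pose at the moment of the call.
- ctrl.hand_in(): hands the job in; it is judged then, once.
The state is a dict: "time_s": time; "q": joint angles; "dq": joint speeds; "joint_efforts": joint torques, N m; "eef_pos": TCP position; "eef_rot": TCP orientation; "wrist_force": force on the tool from outside, world axes, zero at the start; "torque": the same for the moment, N m; "opening": opening from 0.0 (shut) to 1.0 (fully open); "grasp_force": force on a finger pad.
Only numpy, scipy, OpenCV 4.12 (cv2) and the standard library are available. Lean on these libraries where they do the work, as an engineer would, in place of code of your own. Each camera call takes 0.05 s, during which the arm holds its last target. There are 200 camera calls.

### The job

Set the roller gap of the flaking mill: pull its sprung pin out of the long slot by the black knob, swing the lever all the way to the right (seen from the front of the mill) until the rollers touch and it will go no further, then back it off two pockets from there. Let the pin spring fully home in that pocket and let go of the knob; leave the bowl, the corked jar and the spice jar where they stand.

Things in the scene. Friction and masses are not known exactly. Their poses are not given: they have to be found in the camera images.
- mill: Grey table-top flaking mill, fixed, 175 mm deep, 168 wide, 338 high. Origin: centre of its underside on the table; x to its back, y to its left as seen from its front (which faces the robot), z up. The front face slopes 40 degrees from level, rising to the back, and carries lever, pin and pockets. Two steel roller ends show on the column above it.
- hopper_lip (a point): Middle of the lower front edge of the mill's aluminium hopper tray (160 mm wide), at (-40, 0, 285) mm in the mill's frame. The tray runs back from here and overhangs the face, so a tool pointing straight down at the knob hits it: come in square to the sloping face, tilted 40 degrees from vertical.
- lever_pivot (a point): Point on the sloping face on the lever's pivot axis, fixed to the mill at (-60, 0, 42) mm. x: up the slope; y: to the left; z: square out of the face, the direction in which the pin is pulled and about which the lever swings.
- touch_pocket (a point): Rightmost of four pockets, where the rollers touch: point on the face, 80 mm from lever_pivot at -40 degrees from its x axis (towards -y); axes as lever_pivot. The others follow to the left at -24, -8, +8 degrees, then a long slot from +24 to +48. Between them stand round steel ribs, crests 12.3 mm above the face; pockets 9.7 mm wide for the 8 mm pin.
- lever (a joint): Swing of the lever in rad about z of lever_pivot: 0 in the rightmost pocket, growing to the left; pockets at 0, 0.279, 0.559, 0.838. It starts with the pin home in the long slot, anywhere from 1.13 to 1.50, where it can move freely. Stops: -0.01 (rollers touching) and 1.53. Play of 0.01 rad with the pin in a pocket; friction 0.12 N m (1.5 N at the knob).
- pin (a joint): How far the sprung pin is pulled out along z of lever_pivot, in m: 0 fully home in a pocket or the slot, 0.016 the end of its travel. It clears the ribs from about 0.0115; with it in, the lever cannot pass a rib. The spring pulls it in with 4.5 N at home, 8.5 N fully out; let go over a rib's flank it slides into the pocket beside.
- roller (a joint): Gap setting of the rollers in m, driven by the lever: 0 when the two steel roller ends seen on the front of the mill's column touch, 0.002 more for each pocket; the left roller moves to the left.
- knob_centre (a point): Centre of the black knob on the pin: a cylinder 25 mm in diameter, 24 mm long along z of lever_pivot, 80 mm from the pivot axis at the lever's end. Pin home: centre 46 mm out from the face, lower end 34 mm; bar and bushing below it (25 mm wide) reach 32 mm. It spins freely on the pin, so the hand need not turn as the lever swings. Grip it by its left and right sides, square to the face.
- bowl: White bowl, 100 mm wide and 46 mm high, loose, to the left of the mill, close by it. Origin: centre of its underside. Leave it.
- cork_jar: White jar with a cork, 43 mm in diameter, 75 mm high, loose, to the left of the mill, close by it. Origin: centre of its underside. Leave it.
- spice: Dark spice jar with a black cap, 41 mm in diameter, 105 mm high, loose, to the left of the mill, close by it. Origin: centre of its underside. Leave it.

How it is judged:
By the outcome, as a careful person would: the job done as asked, in the order asked, and still so for the second after the job is handed in, with the robot touching nothing.
It also fails if it takes over 42 s, if anything falls off the work surface, if the arm or the gripper's body presses on something with over 40 N, if the wrist force passes 120 N, or if a joint passes its speed limit or range.

## Working session

There is one attempt and no reset: what is moved stays moved. The work goes in short steps, Python scripts to look and compute and a shell command to move; the robot and the scene stay as the last step left them, time stands still between calls to the robot, and variables do not carry over. Pictures are saved under pics/ and viewed, at most 10 in all, crops included, and the job is handed in when it is done.

```bash
mkdir -p pics; python3 - <<'E'
from bench import ctrl
import cv2,numpy as np
o=ctrl.get_obs();print(o)
a=ctrl.camera("scene");b=ctrl.camera("top")
cv2.imwrite("pics/scene0.png",a);cv2.imwrite("pics/top0.png",b)
for n in("scene","top"):
    print(n,ctrl.camera_model(n))
E
```

```text
{'time_s': 0.0, 'q': array([ 9.34711849e-01,  1.81582081e-01,  1.60800802e+00, -2.98425069e-05,
        1.35376627e+00, -2.06286500e-01]), 'dq': array([-0.00010496,  0.00011944, -0.00081093,  0.00037751,  0.00047019,
        0.00047895]), 'joint_efforts': array([-1.34960483e-03, -4.44868362e+01, -3.51344275e+01, -2.96818034e-04,
        8.95504112e-03,  5.60741580e-05]), 'eef_pos': array([0.2392486 , 0.52226048, 0.23036106]), 'eef_rot': array([-3.47246997e-04,  2.13245507e-01,  9.76998248e-01, -8.10746420e-04]), 'wrist_force': array([ 0.57544751, -0.5555999 ,  0.40660698]), 'torque': array([-0.01647594,  0.00319963, -0.01505304]), 'grasp_force': 0.0, 'opening': 0.9986128303964887}
scene {'camera_matrix': array([[403.93716947,   0.        , 255.55631326],
       [  0.        , 403.93716947, 185.41907596],
       [  0.        ,   0.        ,   1.        ]]), 'cam_to_world': array([[-0.32430369,  0.38364761, -0.86466272, -0.29493656],
       [-0.94594865, -0.1287465 ,  0.29766676,  0.53764149],
       [ 0.00287685,  0.91446096,  0.4046639 ,  0.55674707],
       [ 0.        ,  0.        ,  0.        ,  1.        ]])}
top {'camera_matrix': array([[354.3393627 ,   0.        , 262.05971517],
       [  0.        , 354.3393627 , 189.08118391],
       [  0.        ,   0.        ,   1.        ]]), 'cam_to_world': array([[ 0.35556492,  0.85373109, -0.38041664,  0.1694238 ],
       [-0.93464805,  0.32366012, -0.14723161,  0.14912642],
       [-0.0025705 ,  0.40790607,  0.91302028,  0.96377298],
       [ 0.        ,  0.        ,  0.        ,  1.        ]])}
```

```bash
ls; sleep 1; ls pics
```

```text
pics
scene0.png
top0.png
```

View pics/scene0.png

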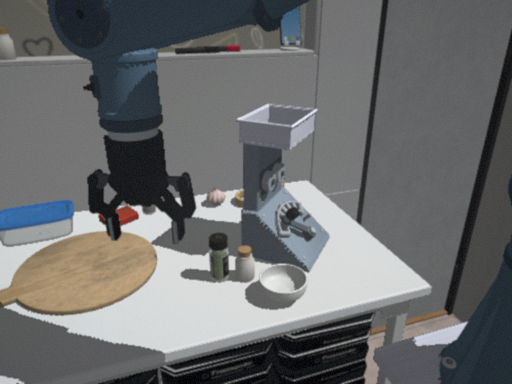

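View pics/top0.png

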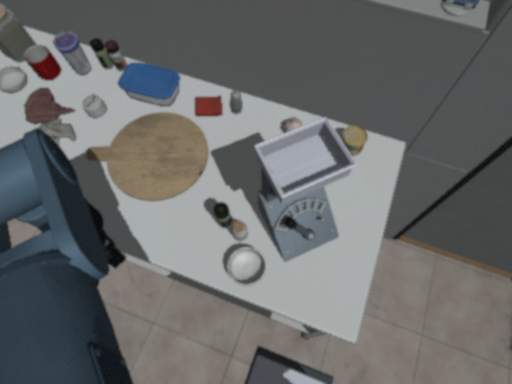

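The scene view shows the mill at about (285,200) with the knob near (300,225), jars at (219,258) and (245,265), and the bowl at (284,285). In the top view the hopper is at (305,160) and the lever at (300,228). I'll zoom in on both.

```bash
python3 - <<'E'
import cv2,numpy as np
a=cv2.imread("pics/scene0.png")[95:275,230:340];b=cv2.imread("pics/top0.png")[115:265,250:360]
f=lambda i:cv2.resize(i,None,fx=3.3,fy=3.3,interpolation=cv2.INTER_CUBIC)
a,b=f(a),f(b);b=cv2.copyMakeBorder(b,0,a.shape[0]-b.shape[0],0,0,0)
cv2.imwrite("pics/z0.png",np.hstack([a,b]))
E
```

```text
(no output)
```

View pics/z0.png

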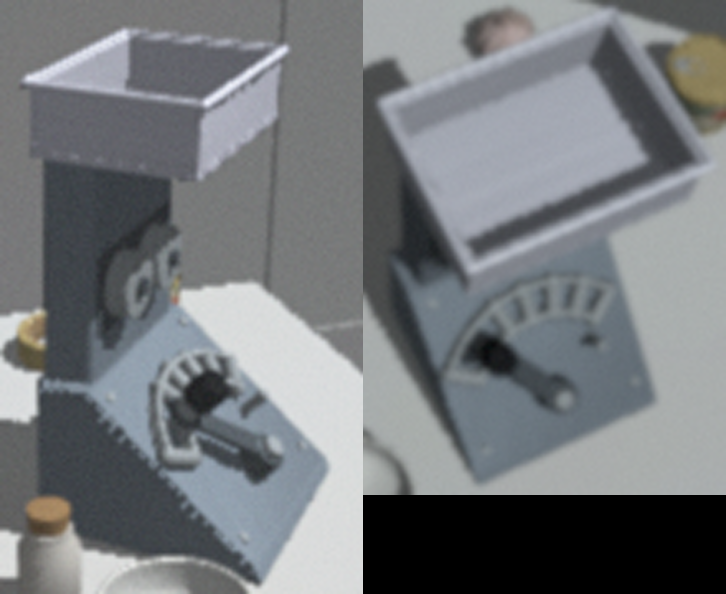

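```bash
cat > h.py <<'E'
from bench import ctrl
import numpy as np
def ray(n,p,m=None):
    m=m or ctrl.camera_model(n);K=m["camera_matrix"];T=np.array(m["cam_to_world"])
    d=np.array([(p[0]-K[0,2])/K[0,0],-(p[1]-K[1,2])/K[1,1],-1]);d=T[:3,:3]@d
    return T[:3,3],d/np.linalg.norm(d)
def tri(rays):
    A=sum(np.eye(3)-np.outer(d,d) for o,d in rays);b=sum((np.eye(3)-np.outer(d,d))@o for o,d in rays)
    x=np.linalg.solve(A,b);return x,[np.linalg.norm(np.cross(x-o,d))*1e3 for o,d in rays]
E
python3 - <<'E'
from h import *
np.set_printoptions(precision=4,suppress=True)
P={"pivot":((270,445),(565,398)),"knobtop":((208,388),(493,352)),"FL":((258,580),(478,480)),"FR":((328,465),(655,400)),
"rBL":((22,85),(380,100)),"rBR":((128,30),(612,10)),"rFR":((288,45),(708,165)),"rFL":((205,105),(468,283))}
for k,(s,t) in P.items():
    s=(s[0]/3.3+230-.35,s[1]/3.3+95-.35);t=((t[0]-363)/3.3+250-.35,t[1]/3.3+115-.35)
    x,e=tri([ray("scene",s),ray("top",t)]);print(k,x,np.round(e,1))
E
```

```text
pivot [0.4677 0.1288 0.0615] [2.2 2.2]
knobtop [0.4599 0.1888 0.1239] [1.8 1.8]
FL [0.3938 0.1721 0.0025] [0.7 0.7]
FR [0.5104 0.0546 0.0064] [0.8 0.8]
rBL [0.5202 0.3006 0.3336] [0.5 0.5]
rBR [0.6336 0.1844 0.3376] [0.6 0.6]
rFR [0.5441 0.0975 0.3399] [0.2 0.2]
rFL [0.4237 0.2103 0.3369] [3.7 3.7]
```

```bash
cat >> h.py <<'E'
from scipy.spatial.transform import Rotation as Ro
np.set_printoptions(precision=4,suppress=True)
YAW=np.radians(45.3);ORG=np.array([.518,.180,0])
c,s=np.cos(np.radians(40)),np.sin(np.radians(40))
def mill(yaw=None,org=None):
    yaw=YAW if yaw is None else yaw;org=ORG if org is None else org
    xm=np.array([np.cos(yaw),np.sin(yaw),0]);ym=np.array([-xm[1],xm[0],0]);z=np.array([0,0,1.])
    F=np.c_[c*xm+s*z,ym,-s*xm+c*z]      # face axes
    return F,org-.06*xm+.042*z
def face(p,**k):                          # world -> face frame
    F,o=mill(**k);return F.T@(np.asarray(p)-o)
def world(p,**k):
    F,o=mill(**k);return o+F@np.asarray(p)
def Rtool(**k):
    F,_=mill(**k);return np.c_[-F[:,0],F[:,1],-F[:,2]]
def cur():
    o=ctrl.get_obs();q=o["eef_rot"];return o,o["eef_pos"],Ro.from_quat(np.r_[q[1:],q[0]])
def plan(p,R,n,pos=None,rot=None):
    _,p0,r0=cur();p0=p0 if pos is None else pos;r0=r0 if rot is None else rot
    rv=(r0.inv()*Ro.from_matrix(R)).as_rotvec();print("deg",np.degrees(np.linalg.norm(rv))/n,"mm",np.linalg.norm(p-p0)/n*1e3)
    for i in range(n):
        r=r0*Ro.from_rotvec(rv*i/n);print(np.round(np.r_[rv/n/np.pi,r.inv().apply((p-p0)/n)/.3],3).tolist())
E
python3 - <<'E'
from h import *
p=world([.08*.79,.08*.62,.046+.15]);print(p)
plan(p,Rtool(),16)
E
```

```text
[0.386  0.1171 0.2328]
deg 4.956949535509764 mm 26.934391702963005
[-0.008, -0.012, -0.023, -0.063, -0.064, -0.0]
[-0.008, -0.012, -0.023, -0.058, -0.068, 0.0]
[-0.008, -0.012, -0.023, -0.053, -0.072, 0.0]
[-0.008, -0.012, -0.023, -0.048, -0.076, 0.0]
[-0.008, -0.012, -0.023, -0.042, -0.079, -0.0]
[-0.008, -0.012, -0.023, -0.036, -0.082, -0.001]
[-0.008, -0.012, -0.023, -0.03, -0.085, -0.002]
[-0.008, -0.012, -0.023, -0.024, -0.087, -0.003]
[-0.008, -0.012, -0.023, -0.018, -0.088, -0.004]
[-0.008, -0.012, -0.023, -0.011, -0.089, -0.006]
[-0.008, -0.012, -0.023, -0.005, -0.089, -0.008]
[-0.008, -0.012, -0.023, 0.001, -0.089, -0.011]
[-0.008, -0.012, -0.023, 0.007, -0.089, -0.013]
[-0.008, -0.012, -0.023, 0.013, -0.087, -0.016]
[-0.008, -0.012, -0.023, 0.019, -0.086, -0.019]
[-0.008, -0.012, -0.023, 0.024, -0.084, -0.022]
```

```bash
python3 -m handwheel '[[-0.008,-0.012,-0.023,-0.063,-0.064,0,1],[-0.008,-0.012,-0.023,-0.058,-0.068,0,1],[-0.008,-0.012,-0.023,-0.053,-0.072,0,1],[-0.008,-0.012,-0.023,-0.048,-0.076,0,1],[-0.008,-0.012,-0.023,-0.042,-0.079,0,1],[-0.008,-0.012,-0.023,-0.036,-0.082,-0.001,1],[-0.008,-0.012,-0.023,-0.03,-0.085,-0.002,1],[-0.008,-0.012,-0.023,-0.024,-0.087,-0.003,1]]' && python3 -m handwheel '[[-0.008,-0.012,-0.023,-0.018,-0.088,-0.004,1],[-0.008,-0.012,-0.023,-0.011,-0.089,-0.006,1],[-0.008,-0.012,-0.023,-0.005,-0.089,-0.008,1],[-0.008,-0.012,-0.023,0.001,-0.089,-0.011,1],[-0.008,-0.012,-0.023,0.007,-0.089,-0.013,1],[-0.008,-0.012,-0.023,0.013,-0.087,-0.016,1],[-0.008,-0.012,-0.023,0.019,-0.086,-0.019,1],[-0.008,-0.012,-0.023,0.024,-0.084,-0.022,1]]'
python3 - <<'E'
from h import *
import cv2
o,p,r=cur();print(o["q"],p,o["dq"])
p=world([.08*.79,.08*.62,.046+.15]);plan(p,Rtool(),1)
import json
m=ctrl.camera_model("wrist");im=ctrl.camera("wrist")
np.savez("w0.npz",K=m["camera_matrix"],T=m["cam_to_world"]);print(m)
cv2.imwrite("pics/w0.png",im)
E
```

```text
time_s: 0.9
eef_pos: [0.3125, 0.3192, 0.2329]
eef_rot: [0.166, -0.078, 0.981, 0.065]
wrist_force: [-0.0, 0.4, 1.0]
opening: 1.001
grasp_force: 0.0
time_s: 1.7
eef_pos: [0.3711, 0.1373, 0.2343]
eef_rot: [0.293, -0.326, 0.891, 0.117]
wrist_force: [0.1, -0.2, -1.5]
opening: 0.999
grasp_force: 0.0
[-0.4969 -0.7744  2.446   0.6277  1.2872 -2.8938] [0.3711 0.1373 0.2343] [-1.5131  0.1032  0.0828  0.7173  0.7928 -2.1806]
deg 5.828813003299642 mm 25.165343575620113
[-0.012, -0.018, -0.024, 0.007, -0.084, -0.001]
{'camera_matrix': array([[300.5982,   0.    , 256.1416],
       [  0.    , 300.5982, 193.033 ],
       [  0.    ,   0.    ,   1.    ]]), 'cam_to_world': array([[-0.6505, -0.4663, -0.5995,  0.2638],
       [ 0.7593, -0.381 , -0.5275,  0.0448],
       [ 0.0175, -0.7984,  0.6019,  0.3055],
       [ 0.    ,  0.    ,  0.    ,  1.    ]])}
```

View pics/w0.png

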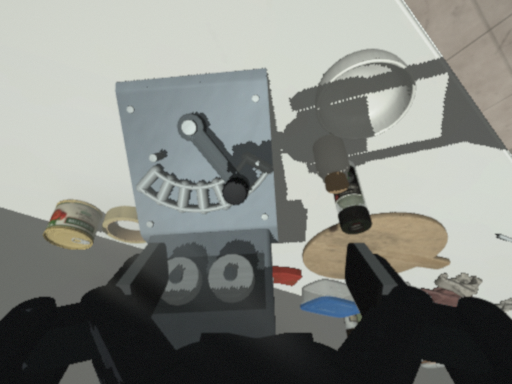

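The wrist view shows the mill upside down, with the pivot cap at (189,127), knob (235,189), face screws (130,110), (255,99), (265,216), (150,225), roller ends at (232,277) and (180,281), and jars and bowl well off to the right. The arm was still moving, so I'll repeat it at rest and measure.

```bash
python3 - <<'E'
from h import *
import cv2
o,p,r=cur();print(o["q"],p,o["dq"])
ctrl.camera("wrist");o,p,r=cur();m=ctrl.camera_model("wrist");im=ctrl.camera("wrist");o2=ctrl.get_obs()
print(o2["eef_pos"]-p,o2["q"],o2["eef_pos"])
print("tool in face:",face(p), "ang",np.degrees((r.inv()*Ro.from_matrix(Rtool())).as_rotvec()))
np.savez("w1.npz",K=m["camera_matrix"],T=m["cam_to_world"]);cv2.imwrite("pics/w1.png",im)
crop=im[50:330,100:310];cv2.imwrite("pics/w1z.png",cv2.resize(crop,None,fx=2.8,fy=2.1,interpolation=cv2.INTER_CUBIC) if 0 else cv2.resize(crop,None,fx=2.1,fy=2.1,interpolation=cv2.INTER_CUBIC))
E
```

```text
[-0.5153 -0.7714  2.4456  0.6291  1.289  -2.9102] [0.3732 0.1312 0.2339] [ 0.1738  0.0088 -0.0227 -0.1198 -0.1353  0.4789]
[-0.0007  0.002  -0.0001] [-0.5    -0.7715  2.4448  0.6242  1.2839 -2.884 ] [0.372  0.1347 0.2337]
tool in face: [0.0652 0.0699 0.1956] ang [-2.5329 -3.341  -4.9937]
```

View pics/w1z.png

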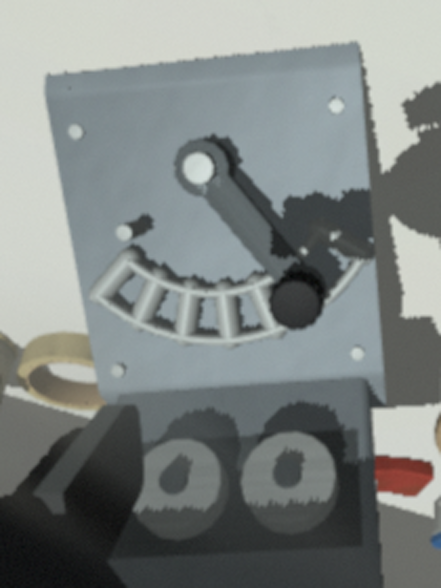

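The zoomed view shows screws at crop (75,131), (336,105), (358,353), (118,370), the pivot at (199,168), the knob's top at (297,300) and five ribs along y≈300. The pin is in the long slot, at its right end.

```bash
cat > fit.py <<'E'
from h import *
from scipy.optimize import least_squares
w=np.load("w1.npz");K,T=w["K"],w["T"]
def proj(p,K=K,T=T):
    q=T[:3,:3].T@(p-T[:3,3]);return np.array([K[0,0]*q[0]/-q[2]+K[0,2],K[1,1]*-q[1]/-q[2]+K[1,2]])
S=lambda a,b:np.array([a/2.1+100-.25,b/2.1+50-.25])
scr=[S(75,131),S(336,105),S(358,353),S(118,370)]
ribs=[(-32,S(148,300)),(-16,S(188,308)),(0,S(228,308)),(16,S(265,301))]
def res(v):
    yaw,ox,oy,h,a1,a2,x1,x2,th=v;k=dict(yaw=yaw,org=np.array([ox,oy,0]));P=lambda *p:proj(world(p,**k))
    e=[P(0,0,h)-S(199,168),P(.08*np.cos(th),.08*np.sin(th),.058)-S(297,300)]
    for q,s_ in zip([(x1,-a1),(x1,a1),(x2,a2),(x2,-a2)],scr):e.append(P(*q,.001)-s_)
    for d,s_ in ribs:
        d=np.radians(d);e.append(.5*(P(.08*np.cos(d),.08*np.sin(d),.0123)-s_))
    return np.concatenate(e)
r=least_squares(res,[YAW,.518,.18,.035,.07,.07,-.02,.1,.65])
if __name__=="__main__":
    print(np.degrees(r.x[[0,8]]),r.x);print(r.fun.reshape(-1,2))
    k=dict(yaw=r.x[0],org=np.r_[r.x[1:3],0])
    for y in(-.084,.084):print("front corner crop px",(proj(world([-.0359,y,0],**k))-[100,50])*2.1)
    print("knob",world([.08*np.cos(r.x[8]),.08*np.sin(r.x[8]),.046],**k))
    for n,pp in(("scene",((270,445),(208,388))),("top",((565,398),(493,352)))):
        m=ctrl.camera_model(n)
        for q,p in zip(([0,0,r.x[3]],[.08*np.cos(r.x[8]),.08*np.sin(r.x[8]),.054]),pp):
            p=np.array(p)-([363,0] if n=="top" else [0,0]);p=p/3.3+([250,115] if n=="top" else [230,95])
            print(n,proj(world(q,**k),m["camera_matrix"],m["cam_to_world"])-p)
E
python3 fit.py
```

```text
[46.1013 35.1477] [ 0.8046  0.5162  0.1844  0.0246  0.07    0.0698 -0.0239  0.1107  0.6134]
[[-0.0863 -1.3279]
 [ 0.2622  0.3141]
 [ 0.2874  0.2728]
 [ 0.2084 -0.3294]
 [ 0.1296 -0.216 ]
 [ 0.168   0.182 ]
 [-0.4856 -0.2041]
 [-0.7521  1.0161]
 [-0.6524  1.5653]
 [-0.1024  1.1473]]
front corner crop px [ 46.3672 110.542 ]
front corner crop px [361.1034  76.7167]
knob [0.4557 0.1879 0.1193]
scene [0.9117 0.9668]
scene [2.1749 0.035 ]
top [-1.6711  0.3112]
top [0.8869 3.4401]
```

```bash
sed -i 's/^YAW=.*/YAW=np.radians(46.1);ORG=np.array([.5162,.1844,0])/' h.py; cat >> h.py <<'E'
TH=np.radians(35.15)
def RT(d=5):return Rtool()@Ro.from_euler("z",d,degrees=True).as_matrix()
def K_(th,z):return np.array([.08*np.cos(th),.08*np.sin(th),z])
E
python3 - <<'E'
from h import *
o,p,r=cur();print(p,face(p),o["opening"])
plan(world(K_(TH,.10)),RT(),8)
E
```

```text
[0.372  0.1347 0.2337] [0.0652 0.0694 0.1956] 1.0027262037642977
deg 0.5618879333930838 mm 12.298658542414174
[-0.002, -0.002, -0.0, -0.003, -0.008, 0.04]
[-0.002, -0.002, -0.0, -0.003, -0.008, 0.04]
[-0.002, -0.002, -0.0, -0.003, -0.008, 0.04]
[-0.002, -0.002, -0.0, -0.002, -0.008, 0.04]
[-0.002, -0.002, -0.0, -0.002, -0.009, 0.04]
[-0.002, -0.002, -0.0, -0.002, -0.009, 0.04]
[-0.002, -0.002, -0.0, -0.002, -0.009, 0.04]
[-0.002, -0.002, -0.0, -0.001, -0.009, 0.04]
```

```bash
python3 -m handwheel '[[-0.003,-0.003,0,-0.003,-0.01,0.05,0.55],[-0.003,-0.003,0,-0.003,-0.01,0.05,0.55],[-0.003,-0.003,0,-0.003,-0.011,0.055,0.55],[-0.003,-0.003,0,-0.003,-0.011,0.055,0.55],[-0.003,-0.003,0,-0.003,-0.011,0.055,0.55],[-0.003,-0.003,0,-0.003,-0.013,0.055,0.55],[0,0,0,0,0,0,0.55],[0,0,0,0,0,0,0.55]]'
python3 - <<'E'
from h import *
import cv2
o,p,r=cur();print(o["q"],face(p),o["opening"],p,np.degrees((r.inv()*Ro.from_matrix(RT())).as_rotvec()))
m=ctrl.camera_model("wrist");im=ctrl.camera("wrist");T,K=m["cam_to_world"],m["camera_matrix"]
def proj(p):
    q=T[:3,:3].T@(p-T[:3,3]);return np.array([K[0,0]*q[0]/-q[2]+K[0,2],K[1,1]*-q[1]/-q[2]+K[1,2]])
for n,q in(("knobtop",K_(TH,.058)),("knobbot",K_(TH,.034)),("pivot",[0,0,.0246])):print(n,proj(world(q)))
cv2.imwrite("pics/w2.png",im)
E
```

```text
time_s: 2.65
eef_pos: [0.4286, 0.1687, 0.1606]
eef_rot: [0.306, -0.33, 0.88, 0.153]
wrist_force: [-0.7, 0.5, 0.3]
opening: 0.549
grasp_force: 0.0
[-0.3552 -0.3386  2.4095  0.8194  0.9489 -3.0987] [0.067  0.0522 0.0987] 0.5493198037886727 [0.4286 0.1687 0.1606] [ 0.7118 -0.0856 -0.2367]
knobtop [244.577 218.068]
knobbot [245.4056 206.192 ]
pivot [170.3947 118.9967]
```

View pics/w2.png

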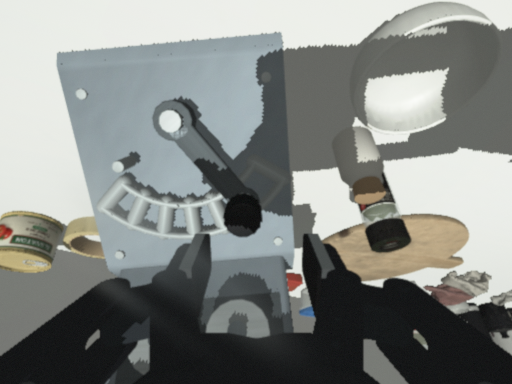

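The knob sits at (242,214), within about 2 mm of where the fit puts it, and the pivot matches at (170,120). Joint 6 is close to its limit, so I'll turn the hand about 25° on the freely spinning knob before going down.

```bash
python3 -m handwheel '[[0,0,0.028,0,0,0,0.55],[0,0,0.028,0,0,0,0.55],[0,0,0.028,0,0,0,0.55],[0,0,0.028,0,0,0,0.55],[0,0,0.028,0,0,0,0.55],[0,0,0,0,0,0,0.55],[0,0,0,0,0,0,0.55],[0,0,0,0,0,0,0.55]]'
python3 - <<'E'
from h import *
o,p,r=cur();print(o["q"],face(p),np.degrees((r.inv()*Ro.from_matrix(RT(30))).as_rotvec()))
t=K_(TH,.037)-[0,.001,0]
plan(world(t),RT(30),6)
E
```

```text
time_s: 3.5
eef_pos: [0.4299, 0.167, 0.1615]
eef_rot: [0.267, -0.13, 0.93, 0.215]
wrist_force: [0.2, 0.5, -0.6]
opening: 0.55
grasp_force: 0.0
[-0.3588 -0.3402  2.4092  0.8206  0.9481 -2.663 ] [0.0673 0.0501 0.0995] [ 0.434  -0.1653 -0.3353]
deg 0.09547358833646453 mm 10.458433848306122
[0.0, -0.0, -0.0, -0.001, -0.003, 0.035]
[0.0, -0.0, -0.0, -0.001, -0.003, 0.035]
[0.0, -0.0, -0.0, -0.001, -0.003, 0.035]
[0.0, -0.0, -0.0, -0.001, -0.003, 0.035]
[0.0, -0.0, -0.0, -0.001, -0.003, 0.035]
[0.0, -0.0, -0.0, -0.001, -0.003, 0.035]
```

```bash
python3 -m handwheel '[[0,0,0,-0.002,-0.006,0.02,0.55],[0,0,0,-0.002,-0.006,0.03,0.55],[0,0,0,-0.002,-0.003,0.04,0.55],[0,0,0,0,-0.003,0.04,0.55],[0,0,0,0,0,0.04,0.55],[0,0,0,0,0,0.04,0.55],[0,0,0,0,0,0,0.55],[0,0,0,0,0,0,0.55]]'
python3 - <<'E'
from h import *
import cv2
o,p,r=cur();print(o["q"],face(p),K_(TH,0),o["wrist_force"],np.degrees((r.inv()*Ro.from_matrix(RT(30))).as_rotvec()))
cv2.imwrite("pics/w3.png",ctrl.camera("wrist"))
E
```

```text
time_s: 4.3
eef_pos: [0.4605, 0.1923, 0.1115]
eef_rot: [0.266, -0.129, 0.931, 0.216]
wrist_force: [-0.1, 0.2, -0.8]
opening: 0.55
grasp_force: 0.0
[-0.2414 -0.0927  2.355   0.9634  0.7528 -2.7777] [0.0654 0.0456 0.0358] [0.0654 0.0461 0.    ] [-0.0687  0.1661 -0.8261] [ 0.505  -0.2872 -0.4727]
```

View pics/w3.png

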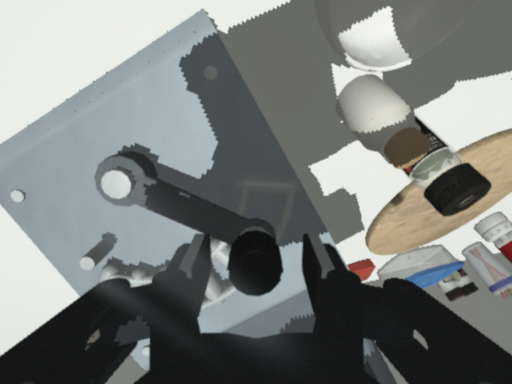

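The knob at (256,262) is centred between the finger tips (about 210 and 305). I'll close now.

```bash
python3 -m handwheel '[[0,0,0,0,0,0,0],[0,0,0,0,0,0,0],[0,0,0,0,0,0,0],[0,0,0,0,0,0,0],[0,0,0,0,0,0,0],[0,0,0,0,0,0,0],[0,0,0,0,0,0,0],[0,0,0,0,0,0,0]]'
python3 - <<'E'
from h import *
o,p,r=cur();F,_=mill();print(o["q"],face(p),"force face",F.T@o["wrist_force"])
E
```

```text
time_s: 5.15
eef_pos: [0.4612, 0.1916, 0.1125]
eef_rot: [0.267, -0.129, 0.931, 0.215]
wrist_force: [-4.2, -5.0, 3.8]
opening: 0.27
grasp_force: 58.4
[-0.2426 -0.0954  2.3551  0.9632  0.7525 -2.7777] [0.066  0.0446 0.0366] force face [-2.5198 -0.4336  7.1208]
```

```bash
python3 -m handwheel '[[0,0,0,0,0,-0.01,0],[0,0,0,0,0,-0.01,0],[0,0,0,0,0,-0.01,0],[0,0,0,0,0,-0.01,0],[0,0,0,0,0,-0.0083,0],[0,0,0,0,0,0,0],[0,0,0,0,0,0,0],[0,0,0,0,0,0,0]]'
python3 - <<'E'
from h import *
o,p,r=cur();F,_=mill();print(o["q"],face(p),"force face",F.T@o["wrist_force"],o["opening"])
E
```

```text
time_s: 5.95
eef_pos: [0.4545, 0.1853, 0.1229]
eef_rot: [0.266, -0.129, 0.931, 0.215]
wrist_force: [4.4, 1.3, -7.8]
opening: 0.27
grasp_force: 59.1
[-0.2692 -0.1465  2.3684  0.9268  0.7928 -2.7499] [0.0657 0.0451 0.0506] force face [-1.9892 -2.2794 -8.5392] 0.270447863046043
```

```bash
cat >> h.py <<'E'
def arc(a,b,n,z=0):
    F,_=mill();r=cur()[2];t=np.radians(np.linspace(a,b,n+1))
    for u,v in zip(t,t[1:]):print(np.round(r.inv().apply(F@(K_(v,0)-K_(u,0)))/.3,4).tolist(),round(np.degrees(v),1))
E
python3 - <<'E'
from h import *
o,p,r=cur();f=face(p);a=np.degrees(np.arctan2(f[1],f[0]));print(a,np.hypot(*f[:2]))
arc(a,-42,16)
E
```

```text
34.45638009408743 0.07965160347526057
[-0.0197, -0.0102, -0.0002] 29.7
[-0.0188, -0.0119, -0.0002] 24.9
[-0.0178, -0.0134, -0.0002] 20.1
[-0.0166, -0.0148, -0.0002] 15.3
[-0.0153, -0.0161, -0.0002] 10.6
[-0.0139, -0.0174, -0.0002] 5.8
[-0.0124, -0.0185, -0.0002] 1.0
[-0.0108, -0.0194, -0.0002] -3.8
[-0.0092, -0.0203, -0.0002] -8.6
[-0.0074, -0.021, -0.0002] -13.3
[-0.0057, -0.0215, -0.0002] -18.1
[-0.0039, -0.0219, -0.0002] -22.9
[-0.002, -0.0221, -0.0002] -27.7
[-0.0002, -0.0222, -0.0002] -32.4
[0.0017, -0.0222, -0.0002] -37.2
[0.0035, -0.022, -0.0002] -42.0
```

```bash
python3 -m handwheel '[[0,0,0,-0.0197,-0.0102,0,0],[0,0,0,-0.0188,-0.0119,0,0],[0,0,0,-0.0178,-0.0134,0,0],[0,0,0,-0.0166,-0.0148,0,0],[0,0,0,-0.0153,-0.0161,0,0],[0,0,0,-0.0139,-0.0174,0,0],[0,0,0,-0.0124,-0.0185,0,0],[0,0,0,-0.0108,-0.0194,0,0]]'
python3 - <<'E'
from h import *
o,p,r=cur();F,_=mill();f=face(p);print(o["q"],f,np.degrees(np.arctan2(f[1],f[0])),np.hypot(*f[:2]),"force face",F.T@o["wrist_force"],o["opening"],np.degrees((r.inv()*Ro.from_matrix(RT(30))).as_rotvec()))
E
```

```text
time_s: 6.75
eef_pos: [0.4986, 0.1579, 0.1314]
eef_rot: [0.266, -0.129, 0.931, 0.216]
wrist_force: [-0.8, 2.9, -9.5]
opening: 0.265
grasp_force: 59.2
[-0.3124 -0.0533  2.2629  0.9111  0.8286 -2.7651] [ 0.0795 -0.0057  0.0501] -4.080442754062805 0.07967588279936864 force face [-4.8949  2.5523 -8.2366] 0.2651594408532939 [ 0.4934 -0.2446 -0.4742]
```

```bash
python3 -m handwheel '[[0,0,0,-0.0092,-0.0203,-0.001,0],[0,0,0,-0.0074,-0.021,0,0],[0,0,0,-0.0057,-0.0215,0,0],[0,0,0,-0.0039,-0.0219,0,0],[0,0,0,-0.002,-0.0221,0,0],[0,0,0,-0.0002,-0.0222,0,0],[0,0,0,0.0017,-0.0222,0,0],[0,0,0,0.0035,-0.022,0,0]]'
cat > st.py <<'E'
from h import *
o,p,r=cur();F,_=mill();f=face(p);print(o["time_s"],o["q"],f,np.degrees(np.arctan2(f[1],f[0])),np.hypot(*f[:2]),"force face",F.T@o["wrist_force"],o["opening"])
E
python3 st.py
```

```text
time_s: 7.55
eef_pos: [0.5222, 0.1139, 0.1184]
eef_rot: [0.266, -0.13, 0.93, 0.217]
wrist_force: [-3.8, 20.3, -0.2]
opening: 0.269
grasp_force: 59.2
7.55 [-0.4071  0.0414  2.2065  0.9215  0.8667 -2.8671] [ 0.0593 -0.0532  0.0499] -41.8779868788872 0.07969962137505375 force face [ 9.0296 16.8005 -7.8713] 0.2691745638077162
```

```bash
python3 -m handwheel '[[0,0,0,0.0008,-0.004,0,0],[0,0,0,0,0,0,0],[0,0,0,0,0,0,0],[0,0,0,0,0,0,0],[0,0,0,0,0,0,0],[0,0,0,0,0,0,0],[0,0,0,0,0,0,0],[0,0,0,0,0,0,0]]';python3 st.py
python3 - <<'E'
from h import *
arc(-42.8,-8.5,8)
E
```

```text
time_s: 8.35
eef_pos: [0.5222, 0.1144, 0.1185]
eef_rot: [0.266, -0.13, 0.93, 0.218]
wrist_force: [-2.0, 13.3, -5.3]
opening: 0.27
grasp_force: 59.5
8.35 [-0.4078  0.0425  2.2061  0.9233  0.8692 -2.8695] [ 0.0596 -0.0529  0.0498] -41.56007919679137 0.07967647864839271 force face [ 2.8456 10.6584 -9.2971] 0.2698629879505972
[-0.0035, 0.0196, 0.0002] -38.5
[-0.0021, 0.0198, 0.0003] -34.2
[-0.0006, 0.0199, 0.0003] -29.9
[0.0009, 0.0199, 0.0003] -25.6
[0.0024, 0.0198, 0.0003] -21.4
[0.0039, 0.0196, 0.0003] -17.1
[0.0053, 0.0192, 0.0003] -12.8
[0.0068, 0.0188, 0.0003] -8.5
```

```bash
python3 -m handwheel '[[0,0,0,-0.0035,0.0196,0,0],[0,0,0,-0.0021,0.0198,0,0],[0,0,0,-0.0006,0.0199,0,0],[0,0,0,0.0009,0.0199,0,0],[0,0,0,0.0024,0.0198,0,0],[0,0,0,0.0039,0.0196,0,0],[0,0,0,0.0053,0.0192,0,0],[0,0,0,0.0068,0.0188,0,0]]';python3 st.py
python3 -m handwheel '[[0,0,0,0,0,0,0],[0,0,0,0,0,0,0],[0,0,0,0,0,0,0],[0,0,0,0,0,0,0],[0,0,0,0,0,0,0],[0,0,0,0,0,0,0],[0,0,0,0,0,0,0],[0,0,0,0,0,0,0]]' >/dev/null;python3 st.py
```

```text
time_s: 9.15
eef_pos: [0.5027, 0.153, 0.1315]
eef_rot: [0.266, -0.129, 0.931, 0.215]
wrist_force: [-0.5, -1.9, -12.9]
opening: 0.268
grasp_force: 59.7
9.15 [-0.3217 -0.0439  2.254   0.9106  0.8325 -2.7723] [ 0.079  -0.0121  0.0505] -8.689901962943871 0.07991722790521945 force face [-9.596  -0.894  -8.7649] 0.26797497326547337
9.95 [-0.3223 -0.0428  2.2534  0.9109  0.8336 -2.7731] [ 0.0789 -0.0122  0.0504] -8.795535376689063 0.07986312521080821 force face [-8.4055  2.5943 -7.8954] 0.2641867241779379
```

```bash
python3 -m handwheel '[[0,0,0,0,0,0.01,0],[0,0,0,0,0,0.01,0],[0,0,0,0,0,0.01,0],[0,0,0,0,0,0.01,0],[0,0,0,0,0,0.006,0],[0,0,0,0,0,0,0],[0,0,0,0,0,0,0],[0,0,0,0,0,0,0]]';python3 st.py
```

```text
time_s: 10.75
eef_pos: [0.5093, 0.159, 0.1211]
eef_rot: [0.267, -0.129, 0.931, 0.215]
wrist_force: [-10.3, -5.7, -2.7]
opening: 0.265
grasp_force: 61.4
10.75 [-0.2996 -0.0017  2.242   0.9371  0.8002 -2.7917] [ 0.0791 -0.0127  0.0369] -9.097984342118716 0.08014613662124398 force face [-10.3173   3.4792   5.1289] 0.2648103384151593
```

```bash
python3 -m handwheel '[[0,0,0,0,0,0,0.5],[0,0,0,0,0,0,0.55],[0,0,0,0,0,0,0.6],[0,0,0,0,0,0,0.6],[0,0,0,0,0,-0.04,0.6],[0,0,0,0,0,-0.06,0.6],[0,0,0,0,0,-0.08,0.6],[0,0,0,0,0,-0.08,0.6]]'
python3 -m handwheel '[[0,0,0,0.05,0,-0.08,0.6],[0,0,0,0.05,0,-0.05,0.6],[0,0,0,0,0,0,0.6],[0,0,0,0,0,0,0.6],[0,0,0,0,0,0,0.6],[0,0,0,0,0,0,0.6],[0,0,0,0,0,0,0.6],[0,0,0,0,0,0,0.6]]' >/dev/null; python3 st.py
python3 - <<'E'
from h import *
import cv2
m=ctrl.camera_model("wrist");im=ctrl.camera("wrist");s=ctrl.camera("scene");T,K=m["cam_to_world"],m["camera_matrix"]
def proj(p):
    q=T[:3,:3].T@(p-T[:3,3]);return np.array([K[0,0]*q[0]/-q[2]+K[0,2],K[1,1]*-q[1]/-q[2]+K[1,2]])
for d in(-24,-8,8):
    for z in(.058,.074):print(d,z,proj(world(K_(np.radians(d),z))))
z=cv2.resize(s[95:287,215:343],None,fx=2,fy=2,interpolation=cv2.INTER_CUBIC)
cv2.imwrite("pics/w4.png",np.hstack([im,z]))
E
```

```text
time_s: 11.55
eef_pos: [0.4744, 0.1226, 0.1814]
eef_rot: [0.266, -0.129, 0.931, 0.216]
wrist_force: [0.7, -0.2, 0.1]
opening: 0.606
grasp_force: 0.0
12.35 [-0.574  -0.3914  2.3658  0.7653  1.1541 -2.7395] [0.0531 0.0024 0.1534] 2.536456298205902 0.053130962815405594 force face [0.2342 0.303  0.0008] 0.6002488108350479
-24 0.058 [231.0395 235.2084]
-24 0.074 [229.6132 243.3771]
-8 0.058 [256.2491 229.1123]
-8 0.074 [256.4272 236.9369]
8 0.058 [279.0793 216.5997]
8 0.074 [280.7381 223.7113]
```

View pics/w4.png

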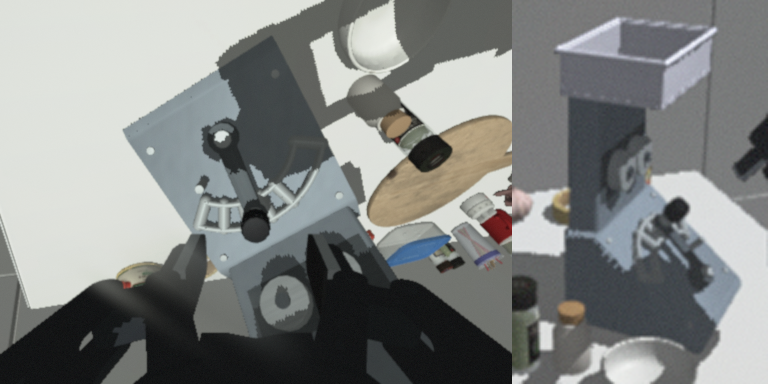

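The knob appears at (256,222), matching the -8° pocket with the pin home. Two pockets lie to its right, the fingers are clear, and the bowl and jars are standing.

```bash
python3 -c "
from bench import ctrl
print(ctrl.hand_in())"
```

```text
the job is handed in; nothing more can be done
None
```

The mill is set and the job handed in at about 12 s: I swung the lever right until the rollers touched, backed it off two pockets to the −8° one, and let the pin spring home and released the knob; the final pictures show it there with the bowl and both jars still standing.

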